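# Lock the feed stop: hold the setting nut with a spanner and tighten the jam nut onto it

### The job

Lock the stop screw on the grey fixture. Slide the open spanner fully home onto the lower nut, lying flat on the slab with its handle alongside the upright pin so that the pin will keep the nut from turning, then swing the jam nut's knob clockwise until it is tight on the lower nut, to about 0.8 Nm and never more than 1.2 Nm. The lower nut's setting must not shift by more than a few degrees of play (20 at most); leave the spanner on the nut and let go of everything, without disturbing the other things on the bench.

Things in the scene. Friction and masses are not known exactly. Their poses are not given: they have to be found in the camera images.
- fixture: Grey steel slab fixed to the bench, 235 x 100 x 20 mm. Origin: on the bench, under the axis of an upright stop screw (16 mm diameter, top 82 mm above the bench) that carries both nuts. z up; the slab runs from 182 mm behind the screw (-x) to 52 mm ahead (+x), 50 mm to either side. Spanner handle belongs over the long -x end
- pin_top (a point): Top of the upright steel reaction pin on the slab: 12 mm diameter, 17 mm tall, top 37 mm above the bench, axis at x -140, y +21 mm in the fixture's frame. It stops a spanner on the nut, handle along -x, from swinging clockwise seen from above (4 mm gap to the handle's edge when the spanner lies exactly along x)
- lower_nut: Hexagonal steel lower nut, 38 mm across flats, 44 mm across corners, 0.5 to 16.5 mm above the slab. Origin on the screw axis at bench height, z up. Two flats are parallel to its own x axis, which starts within 0.06 rad of the fixture's x, so corners point along +x and -x. Turns against about 0.22 Nm of friction; if not held, the jam nut drags it round once they meet
- lower_nut_top (a point): Centre of the lower nut's top face, on the screw axis, 36.5 mm above the bench
- lower_nut_corner (a point): Corner of the lower nut's top face on its +x side, 21.9 mm from the axis; shows how far the nut has turned
- jam_nut: Steel jam nut just above the lower nut, 34 mm across flats, 37.5 to 56.5 mm above the bench, with a radial 8 mm rod along its own +x (axis 53.5 mm above the bench) to an upright black knob. Origin on the screw axis at bench height, z up. Tightens clockwise seen from above, without visibly sinking; loose friction 0.16 Nm. The rod starts 43 to 77 degrees counter-clockwise of the fixture's x
- jam_nut_top (a point): Top centre of the jam nut, on the screw axis. It meets the lower nut after 0.5 to 1.9 rad of clockwise turn, an angle that cannot be seen and differs every time; then the torque builds up over roughly 0.1 to 0.4 rad. Tight: 0.8 Nm by hand, about 12 N sideways at the knob (0.55 to 1.2 Nm, 8.5 to 18 N, is accepted; hold it there for half a second)
- knob_top (a point): Centre of the top of the jam nut's upright black knob: 16 mm diameter, 65 mm from the screw axis, 95.5 mm above the bench, 42 mm tall from the rod's axis up (reachable from 58 mm above the bench up). The knob does not spin: if clamped hard, the hand must turn with the arm, else its twist adds to the torque; pushing it with a finger reads truest
- spanner: Loose steel open spanner, about 0.3 kg, 12 mm thick, 201 mm long, 64 mm wide at the fork, lying flat. Origin: underside below its upright black grip block, near which it balances; x points to the jaw, z up. Handle 22 mm wide; dark counterweight at the tail (x -71 to -53 mm, 34 mm wide, 20 mm tall). On the nut it lies on the slab with its x along the fixture's x
- spanner_jaw (a point): Centre of the jaw at the underside, x = 100 mm from the spanner's origin. Two prongs 12 mm wide and 40 mm apart (1 mm play each side of the nut), from the throat at x = 77 mm to flared tips at 130 mm, open towards +x. Home on the nut, this point is within 6 mm of the screw axis and 20 mm above the bench
- spanner_grip (a point): Centre of the spanner's upright black grip block, 36 mm above the underside; the block measures 32 mm along x, 20 mm along y, and stands from 12 to 60 mm above the underside. Held by it with fingertips 20 mm or more above the underside, the fingers pass over the pin
- slide_box: Bystander: closed box for glass slides, blue with a white lid, 92 x 77 x 40 mm, origin at the centre of its underside
- stain_jar: Bystander: amber glass jar with a white cap, 64 mm diameter, 75 mm tall, origin at the centre of its underside
- cassettes: Bystander: stack of white tissue cassettes, 40 x 28 x 25 mm, origin at the centre of its underside
Not all that is in view belongs to the job. What is meant by the spanner is not blue, and is the smaller of those in its own colour.

How it is judged:
By the outcome, as a careful person would: the job done as asked, in the order asked, and still so for the second after the job is handed in, with the robot touching nothing.
It also fails if it takes over 67 s, if anything falls off the work surface, if the arm or the gripper's body presses on something with over 40 N, if the wrist force passes 120 N, or if a joint passes its speed limit or range.

### The arm

A 6-joint arm with a two-finger parallel gripper is mounted at the origin on the work surface. World frame = base frame: x ahead of the robot, y to its left, z up, the work surface at z = 0. Lengths are in mm, angles in rad, forces in N, time in s.
With the tool pointing down it reaches from about 350 to 875 mm from the base axis. Payload 4.2 kg.
Tool frame: the origin (TCP) lies between the finger pads; the fingertips stand 25 mm ahead of it and the grasp point (between the pads) lies 6 mm ahead of it; z points along the fingers, y is the line along which they close (so a half turn about z gives the same grasp; the last joint's range is limited). The gripper opens to 85 mm and grips with 20 to 120 N. Pads are 22 mm wide; open, the fingers measure 114 mm over their backs; the gripper's body (76 mm by 85 mm) begins 54 mm behind the grasp point. The pads swing forward as they close: fully open they stand 13 mm farther back than shut.
Start: joints at [1.5, 0.385, 0.008, 0, -1.194, -0.259], TCP at [202.376, 591.306, 256.312] pointing down, gripper open.
Joint ranges: [-3.14, 3.14], [-1.21, 2.06], [-1.07, 1.41], [-3.16, 2.05], [-2.99, -0.16], [-3.1, 3.1]. Speed limits (rad/s): [2.79, 2.79, 3.14, 3.14, 3.14, 3.14].

### API

Orientations are given as a unit quaternion [x, y, z, w].
In Python, from bench import read_state, get_image, job_done gives the robot as it stands.
- The arm moves only by the tool play_rows, never from a script. Its argument "series" is a list of rows, each a list of 6 numbers: the shift along the world's x, y, z in mm, then the turn, a rotation vector about the world's x, y, z in units of 6 degrees (1.0 is 6 degrees). A call has 1 to 20 rows; each row shifts and turns the commanded pose from where the row before left it; what a row does not reach is not made up. A row lasts 1/12 s, in which the tool goes at most 41.7 mm and 7.16 degrees, less where a joint would pass 70% of its speed; a pose out of reach is approached as far as the arm can. A call is refused whole if a number of a shift passes 41.7 or a number of a turn 1, either way. A call with a gripper value outside its range is refused whole. "gripper" is the opening, from 0 (shut) to 1 (fully open), set as the call begins (left out, the last holds). The fingers move at their own pace and stop on an object; the grip force is fixed at half the most. Time passes only in rows, so rows that do not move let the fingers close. It gives the time, the measured TCP pose, the force, the opening and the grip force at its end, in the units of the state.
- read_state(): the state, without advancing time (a new reading comes with each control period).
- get_image(name): name is "scene" or "side" or "wrist"; returns a dict with "image" (400x640x3 uint8, red, green, blue), "fx", "fy", "cx", "cy" (pixels), "dist_coeffs" ([k1, k2, p1, p2, k3] as OpenCV has them; the pictures are not rectified), "eye" and "rotation" of the camera in the world. Camera axes: x right, y down, z forward; pixel columns grow to the right and rows downward; lengths in mm; the calibration is good to about 2 mm. A picture is of the moment at which its call begins. There is no depth.
- job_done(): hands the job in; it is judged then, once.
The state is a dict: "clock": time; "joints": joint angles; "joint_vel": joint speeds; "joint_efforts": joint torques, N m; "position": TCP position; "ee_rot": TCP orientation; "contact_force": force on the tool from outside, world axes, zero at the start; "wrist_torque": the same for the moment, N m; "gripper_width": finger opening in mm; "grasp_force": force on a finger pad.
Only numpy, scipy, OpenCV 4.12 (cv2) and the standard library are available. Lean on these libraries where they do the work, as an engineer would, in place of code of your own. Each camera call takes 0.05 s, during which the arm holds its last target. There are 200 camera calls.

## Working session

There is one attempt and no reset: what is moved stays moved. The work goes in short steps, Python scripts to look and compute and a tool call to move; the robot and the scene stay as the last step left them, time stands still between calls to the robot, and variables do not carry over. Pictures are saved under pics/ and viewed, at most 10 in all, crops included, and the job is handed in when it is done.

Besides the shell and the picture viewer there is one more tool, called after "Emit:" as name([rows], argument=value, ...), one row to a line, values as JSON. play_rows: Moves the arm, as the interface text tells. Its arguments: {"type":"object","properties":{"series":{"type":"array","items":{"type":"array","items":{"type":"number"}}},"gripper":{"type":"number"}},"required":["series"]}

```bash
mkdir -p pics; cat > h.py <<'E'
import numpy as np, cv2
from bench import read_state, get_image, job_done
def cam(n):
    d=get_image(n); d['K']=np.array([[d['fx'],0,d['cx']],[0,d['fy'],d['cy']],[0,0,1]],float); d['R']=np.array(d['rotation']).reshape(3,3); d['eye']=np.array(d['eye'],float); d['D']=np.array(d['dist_coeffs'],float); return d
def plane(d,px,z):
    px=np.array(px,float).reshape(-1,1,2)
    u=cv2.undistortPoints(px,d['K'],d['D']).reshape(-1,2)
    r=np.c_[u,np.ones(len(u))]@d['R'].T
    return d['eye']+r*((z-d['eye'][2])/r[:,2])[:,None]
def proj(d,P):
    P=np.array(P,float).reshape(-1,3)
    return cv2.projectPoints(P,cv2.Rodrigues(d['R'].T)[0],-d['R'].T@d['eye'],d['K'],d['D'])[0].reshape(-1,2)
def save(d,f): cv2.imwrite('pics/'+f,cv2.cvtColor(d['image'],cv2.COLOR_RGB2BGR))
E
python3 - <<'E'
from h import *
import pickle
a=[cam(n) for n in('scene','side')]
for d,n in zip(a,('scene','side')):
    save(d,n+'0.png'); print(n,d['eye'],d['R'][:,2],d['fx'])
pickle.dump(a,open('a.pkl','wb'))
print(read_state())
E
```

```text
Traceback (most recent call last):
  File "h.py", line 4, in cam
    d=get_image(n); d['K']=np.array([[d['fx'],0,d['cx']],[0,d['fy'],d['cy']],[0,0,1]],float); d['R']=np.array(d['rotation']).reshape(3,3); d['eye']=np.array(d['eye'],float); d['D']=np.array(d['dist_coeffs'],float); return d
                                                                                                     ~~~~~~~~~~~~~~~~~~~~~~~~~~~~~~~^^^^^
ValueError: cannot reshape array of size 4 into shape (3,3)
```

```bash
sed -i "s/np.array(d\['rotation'\]).reshape(3,3)/Rotation.from_quat(d['rotation']).as_matrix()/; 1a from scipy.spatial.transform import Rotation" h.py
python3 - <<'E'
from h import *
import pickle
a=[cam(n) for n in('scene','side')]
for d,n in zip(a,('scene','side')):
    save(d,n+'0.png'); print(n,d['eye'],d['R'][:,2],d['fx'])
pickle.dump(a,open('a.pkl','wb'))
print(read_state())
E
```

```text
scene [1034.0681526  -146.32216805  827.55332157] [-0.52433073  0.15419077 -0.83743805] 396.10018008383594
side [218.71781873 618.54615389 831.91622137] [ 0.35397003 -0.58743527 -0.72775341] 386.2575129168489
{'clock': 0.15, 'joints': array([ 1.49960112e+00,  3.85396748e-01,  6.98911453e-03, -3.71136205e-04,
       -1.19402253e+00, -2.58581599e-01]), 'joint_vel': array([-0.0006638 , -0.00113971,  0.00449628,  0.00251262,  0.00257277,
       -0.00058865]), 'joint_efforts': array([-8.81492560e-04, -3.92676651e+01,  1.88583004e+01,  4.18858409e+00,
       -3.39052000e-03, -8.30409874e-07]), 'position': array([202.25642572, 590.96254787, 255.47918139]), 'ee_rot': array([ 9.86425103e-01, -1.64209681e-01, -9.53115732e-05,  8.29473091e-04]), 'contact_force': array([ 1.34020732,  0.31204201, -0.36033014]), 'wrist_torque': array([0.03461739, 0.00198065, 0.0323613 ]), 'grasp_force': 0.0, 'gripper_width': 85.57065358860623}
```

View pics/scene0.png

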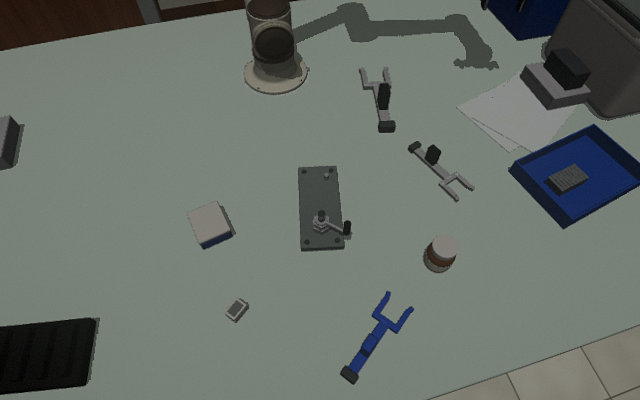

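View pics/side0.png

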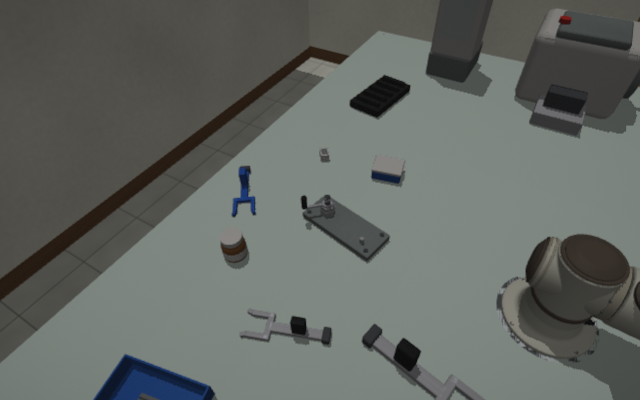

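Three spanners are in the scene picture: grey A at about (380,98), grey B at about (440,172) and blue C at about (375,340). Blue is ruled out, so I'll measure A and B for size and confirm in a crop.

```bash
python3 - <<'E'
from h import *
import pickle
s,d=pickle.load(open('a.pkl','rb'))
im=cv2.cvtColor(s['image'],cv2.COLOR_RGB2BGR)
c=cv2.resize(im[135:205,400:485],None,fx=4.6,fy=4.6,interpolation=cv2.INTER_CUBIC)
e=cv2.resize(im[160:255,290:360],None,fx=5.6,fy=5.6,interpolation=cv2.INTER_CUBIC)
o=np.zeros((560,800,3),np.uint8); o[:c.shape[0],:c.shape[1]]=c; o[:e.shape[0],400:400+e.shape[1]]=e
cv2.imwrite('pics/crop1.png',o); print(c.shape,e.shape)
for n,t,p,q in(('A',(387,131),(363,69),(388,68)),('B',(411,146),(457,199),(473,188))):
    P=plane(s,[t,p,q],8); print(n,P[:,:2].round(),'len',np.linalg.norm((P[1]+P[2])/2-P[0]).round(),'fork',np.linalg.norm(P[1]-P[2]).round())
E
```

```text
(322, 391, 3) (532, 392, 3)
A [[337. 249.]
 [ 63. 273.]
 [ 80. 352.]] len 273.0 fork 81.0
B [[407. 292.]
 [600. 336.]
 [581. 391.]] len 197.0 fork 59.0
```

View pics/crop1.png

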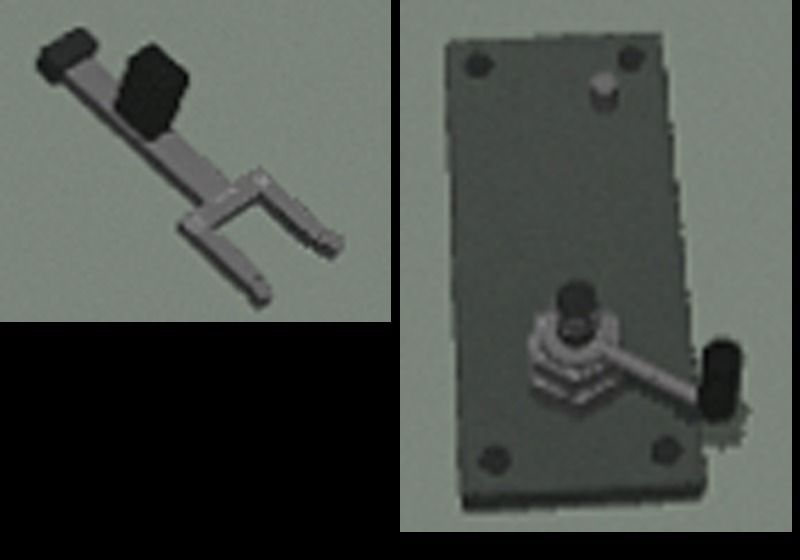

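B (440,172) measures about 197 × 59 mm against 201 × 64 as described. A measures 273 × 81, so the spanner meant is B, and the crop confirms a grey fork with a black grip block. The crop also shows the fixture with its pin at about (326,174), the screw top at (321,212) and the knob at (347,222).

```bash
python3 - <<'E'
from h import *
import pickle
s,d=pickle.load(open('a.pkl','rb'))
f=lambda x,y:(290+(x-400)/5.6-.4,160+y/5.6-.4)
g=lambda x,y:(400+x/4.6-.4,135+y/4.6-.4)
C=plane(s,[f(446,40),f(660,35),f(704,487),f(462,495)],20); print('slab',C[:,:2].round())
print('edge dirs',[np.arctan2(*(b-a)[[1,0]]).round(3) for a,b in((C[0],C[3]),(C[1],C[2]),(C[0],C[1]),(C[3],C[2]))])
for n,p,z in(('screw',f(576,290),82),('pin',f(603,78),37),('knob',f(721,346),95.5)): print(n,plane(s,p,z)[0,:2].round(1))
P=plane(s,[g(262,292),g(335,243)],12); print('tips',P[:,:2].round(1))
print('tailtop',plane(s,g(67,45),20)[0,:2], 'griptop',plane(s,g(157,62),60)[0,:2])
# dark blobs in side view: grip top
print('side screw',plane(d,(327,197),82),'pin',plane(d,(362,238),37),'knob',plane(d,(304,197),95.5))
print('side grip',plane(d,(299,319),60),'tips',plane(d,[(243,335),(250,312)],12))
E
```

```text
slab [[403. -26.]
 [427.  71.]
 [655.  20.]
 [632. -76.]]
edge dirs [np.float64(-0.216), np.float64(-0.22), np.float64(1.329), np.float64(1.334)]
screw [587.9 -15.7]
pin [456.6  34.2]
knob [635.2  28.5]
tips [[599.5 333.4]
 [580.7 387.8]]
tailtop [412.79478223 296.64008953] griptop [468.50901564 318.48461945]
side screw [[589.45307774 -13.79574638  82.        ]] pin [[457.7558543  33.1453714  37.       ]] knob [[636.2879563   27.66991432  95.5       ]]
side grip [[470.40688797 314.74783274  60.        ]] tips [[573.42488304 389.67147993  12.        ]
 [594.13259831 337.58243474  12.        ]]
```

Emit:
play_rows([
  [24,-25,0,0,0,0.6],
  [24,-25,0,0,0,0.6],
  [24,-25,0,0,0,0.6],
  [24,-25,0,0,0,0.6],
  [24,-25,0,0,0,0.6],
  [24,-25,0,0,0,0.6],
  [24,-25,0,0,0,0.6],
  [24,-25,0,0,0,0.6],
  [24,-25,0,0,0,0.6],
  [24,-25,0,0,0,0.6],
  [24,-25,0,0,0,0.4],
  [0,0,0,0,0,0],
  [0,0,0,0,0,0],
])

```text
clock: 1.23
position: [467.3, 314.7, 255.8]
ee_rot: [0.986, 0.168, -0.0, 0.0]
contact_force: [-0.4, 0.5, 0.3]
gripper_width: 85.3
grasp_force: 0.0
```

```bash
python3 - <<'E'
from h import *
d=cam('wrist'); save(d,'w1.png'); s=read_state(); print(s['position'],s['ee_rot'],s['clock'],d['eye'],d['R'].round(2))
import pickle; pickle.dump(d,open('w1.pkl','wb'))
E
```

```text
[466.63633263 315.64763246 255.93334837] [ 9.85717282e-01  1.68408203e-01 -3.24596080e-04  1.05464417e-04] 1.2833 [542.06283943 341.45718339 372.98182508] [[ 0.33 -0.9  -0.29]
 [-0.94 -0.31 -0.1 ]
 [-0.    0.31 -0.95]]
```

View pics/w1.png

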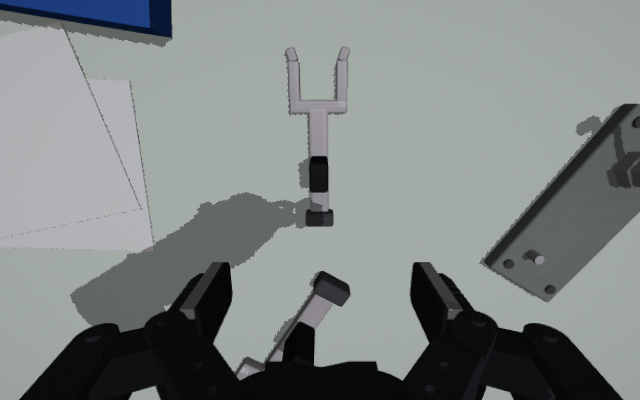

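The wrist view shows spanner B with its fork tips at (291,48) and (345,48), grip block at (309–328, 156–193) and tail at (319,218). The pin is at (537,258).

```bash
python3 - <<'E'
from h import *
import pickle
d=pickle.load(open('w1.pkl','rb'))
im=d['image'].astype(int); hsv=cv2.cvtColor(d['image'],cv2.COLOR_RGB2HSV)
dark=im.sum(2)<120
def blob(m,p):
    n,l,st,c=cv2.connectedComponentsWithStats(m.astype(np.uint8)); k=l[p[1],p[0]]; return st[k],c[k],l==k
for p in((318,175),(319,218)):
    st,c,_=blob(dark,p); print('dark',st,c)
print('bg',im[130,250],'handle',im[130,318],'prong',im[75,295])
R=im[:,:,0]-im[:,:,1]
# spanner: less green than bench
m=(R>0)&(im.sum(2)>250); st,c,b=blob(m,(318,130)); print(st,c)
for r in(60,70,80,90,102,120,135,145,200,205):
    x=np.where(b[r,270:370])[0]+270; print(r,x[[0,-1]] if len(x) else None, (np.split(x,np.where(np.diff(x)>3)[0]+1)).__len__(), [(int(q[0]),int(q[-1])) for q in np.split(x,np.where(np.diff(x)>3)[0]+1) if len(q)])
for n,p,z in(('griptop back',(318.5,193.5),60),('handle1',(318.5,112),12),('handle2',(318.5,145),12)): print(n,plane(d,p,z)[0,:2].round(1))
print('throat/cols', plane(d,[(318.5,100),(293,48),(344,48)],12)[:,:2].round(1))
E
```

```text
dark [309 156  19  36 637] [318.3610675  173.68602826]
dark [306 210  27  16 265] [315.52075472 217.41132075]
bg [164 171 166] handle [151 147 153] prong [156 152 159]
[ 286   47   64  112 2537] [317.60149783 102.04296413]
60 [289 346] 2 [(289, 296), (338, 346)]
70 [289 346] 2 [(289, 298), (337, 346)]
80 [289 346] 2 [(289, 298), (337, 346)]
90 [289 346] 2 [(289, 299), (337, 346)]
102 [290 346] 2 [(290, 339), (343, 346)]
120 [309 327] 1 [(309, 327)]
135 [309 327] 1 [(309, 327)]
145 [309 327] 1 [(309, 327)]
200 None 1 []
205 None 1 []
griptop back [456.6 314.4]
handle1 [532.7 341.2]
handle2 [498.4 329.3]
throat/cols [[544.6 345.3]
 [584.4 387.3]
 [602.  336.9]]
```

Emit:
play_rows([
  [2.5,2,-30,0,0,0],
  [2.5,2,-35,0,0,0],
  [0,0,-38,0,0,0],
  [0,0,-38,0,0,0],
  [0,0,-35,0,0,0],
  [0,0,-20,0,0,0],
  [0,0,-10,0,0,0],
  [0,0,0,0,0,0],
  [0,0,0,0,0,0],
])

```text
clock: 2.03
position: [471.4, 321.4, 50.9]
ee_rot: [0.985, 0.17, 0.0, -0.0]
contact_force: [-0.0, -1.1, -0.3]
gripper_width: 85.5
grasp_force: 0.0
```

Emit:
play_rows([
  [0,0,0,0,0,0],
  [0,0,0,0,0,0],
  [0,0,0,0,0,0],
  [0,0,0,0,0,0],
  [0,0,0,0,0,0],
  [0,0,0,0,0,0],
  [0,0,0,0,0,0],
  [0,0,0,0,0,0],
], gripper=0)

```text
clock: 2.7
position: [471.7, 320.4, 51.1]
ee_rot: [0.986, 0.17, 0.0, -0.0]
contact_force: [-0.6, -1.2, 6.5]
gripper_width: 19.1
grasp_force: 60.1
```

Emit:
play_rows([
  [0,0,10,0,0,0],
  [0,0,30,0,0,0],
  [0,0,30,0,0,0],
  [-4,-15,0,0,0,-0.4],
  [-4,-25,0,0,0,-0.4],
  [-4,-30,0,0,0,-0.5],
  [-4,-32,0,0,0,-0.5],
  [-4,-32,0,0,0,-0.5],
  [-4,-32,0,0,0,-0.5],
  [-4,-32,0,0,0,-0.5],
  [-4,-32,0,0,0,-0.5],
  [-4,-32,0,0,0,-0.5],
  [-4,-25,0,0,0,-0.5],
  [-4,-14,0,0,0,-0.4],
  [0,0,0,0,0,0],
  [0,0,0,0,0,0],
  [0,0,0,0,0,0],
])

```text
clock: 4.12
position: [427.6, 19.7, 120.4]
ee_rot: [0.995, -0.102, 0.0, -0.0]
contact_force: [0.3, 0.7, -3.4]
gripper_width: 19.5
grasp_force: 59.4
```

```bash
python3 - <<'E'
from h import *
d=cam('wrist'); save(d,'w2.png'); s=read_state(); print(s['position'],s['ee_rot'],2*np.arctan2(s['ee_rot'][1],s['ee_rot'][0]),s['clock'],s['contact_force'],s['gripper_width'])
import pickle; pickle.dump((d,s),open('w2.pkl','wb'))
E
```

```text
[427.78664121  20.01684798 120.36900875] [ 9.94854738e-01 -1.01311234e-01  2.32726013e-04 -1.73661684e-04] -0.2029707062855838 4.1667 [-0.65121882  0.26076576 -3.07262975] 19.06500188303987
```

View pics/w2.png

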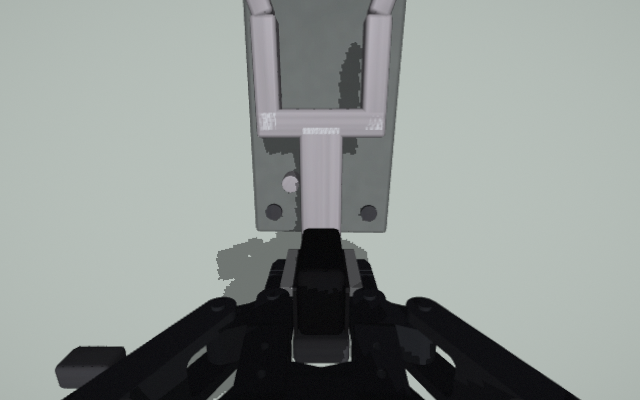

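The wrist view shows the fork above the slab, with the pin at (290,184), the slab's -x corners at about (257,231) and (386,232), and the handle centred near column 321.

```bash
python3 - <<'E'
from h import *
import pickle
d,s=pickle.load(open('w2.pkl','rb'))
im=d['image'].astype(int)
g=cv2.GaussianBlur(d['image'],(3,3),0).astype(int).sum(2)
print(g[200,235:280:3],g[200,375:400:2],g[215:245:2,290])
L=[];Rr=[]
for r in list(range(20,225,5)):
    row=g[r]; gr=np.diff(row)
    l=np.argmin(gr[225:275])+225; q=np.argmax(gr[375:420])+375
    L.append((l+.5,r));Rr.append((q+.5,r))
def line(P):
    P=P[:,:2]; med=np.ones(len(P),bool)
    for _ in range(4):
        c=np.polyfit(P[med,0],P[med,1],1); e=abs(np.polyval(c,P[:,0])-P[:,1]); med=e<max(1,1.5*np.median(e))
    return c,med.sum()
for z in (20,):
    (cl,n1),(cr,n2)=line(plane(d,L,z)),line(plane(d,Rr,z)); print('yaw',np.arctan(cl[0]),np.arctan(cr[0]),n1,n2)
    th=(np.arctan(cl[0])+np.arctan(cr[0]))/2
    print('width',(cl[1]-cr[1])*np.cos(th))
    E=plane(d,[(c,np.argmax(np.diff(g[222:242,c]))+222.5) for c in(265,280,350,365,380)],z)[:,:2]; 
u=np.array([np.cos(th),np.sin(th)]);v=np.array([-u[1],u[0]])
xe=np.median(E@u); ym=np.mean([np.median(plane(d,L,20)[:,:2]@v),np.median(plane(d,Rr,20)[:,:2]@v)])
print('end u',(E@u).round(1),'screw by slab',u*(xe+182.5)+v*ym,'th',th)
pin=plane(d,(290.5,184),37)[0,:2]; print('pin',pin,'screw by pin',pin+140*u-21*v)
print('tool',s['position'][:2])
# spanner in hand: handle axis & crossbar, top at z = tcp-51+12
zt=s['position'][2]-51+12
for r in(145,170,200): print(r,[int(x) for x in np.where(np.abs(np.diff(g[r,290:350]))>40)[0]+290])
H=plane(d,[(321,140),(321,215)],zt)[:,:2]; print(H, np.arctan2(*(H[0]-H[1])[::-1]))
T=plane(d,[(321,110)],zt)[:,:2];print('throat',T,'origin',T-77*u)
E
```

```text
[564 562 561 561 561 562 518 298 332 332 333 336 337 337 336] [333 333 332 335 336 330 300 477 561 561 561 561 561] [332 332 331 329 330 331 332 291 255 343 342 342 341 342 343]
yaw -0.2208966990093121 -0.21999406319009746 41 41
width 99.1535515957257
end u [399.2 399.4 399.4 399.6 399.8] screw by slab [592.69648133 -16.23520389] th -0.2204453810997048
pin [459.60888271  34.58726036] screw by pin [591.62895551 -16.51753762]
tool [427.78664121  20.01684798]
145 [298, 299, 300, 301, 340, 341, 342]
170 [299, 300, 301, 339, 340]
200 [294, 295, 300, 301, 302, 339, 340]
[[488.44775283   7.83250469]
 [449.74325949  15.85963342]] -0.20449617565317982
throat [[502.34857316   4.9496176 ]] origin [[427.21196106  21.78676468]]
```

Emit:
play_rows([
  [0,0,-15,0,0,-0.14],
  [0,0,-20,0,0,0],
  [0,0,-9,0,0,0],
  [0,0,-3,0,0,0],
  [0,0,0,0,0,0],
  [0,0,0,0,0,0],
  [0,0,0,0,0,0],
])

```text
clock: 4.75
position: [428.1, 19.9, 74.0]
ee_rot: [0.994, -0.109, 0.001, -0.0]
contact_force: [-0.6, -0.2, -3.1]
gripper_width: 19.3
grasp_force: 59.2
```

```bash
python3 - <<'E'
from h import *
a=cam('scene');b=cam('side'); s=read_state(); print(s['position'],2*np.arctan2(s['ee_rot'][1],s['ee_rot'][0]),s['contact_force'])
o=np.zeros((560,800,3),np.uint8)
A=cv2.resize(a['image'][160:260,290:360],None,fx=5.6,fy=5.6,interpolation=cv2.INTER_CUBIC)[...,::-1]
B=cv2.resize(b['image'][185:265,295:395],None,fx=4,fy=4,interpolation=cv2.INTER_CUBIC)[...,::-1]
o[:560,:392]=A; o[:320,400:800]=B; cv2.imwrite('pics/c3.png',o)
import pickle; pickle.dump((a,b,s),open('c3.pkl','wb'))
E
```

```text
[427.94163685  19.69260569  74.01007042] -0.2183367275357827 [-0.61635747  0.75917658 -3.77051715]
```

View pics/c3.png

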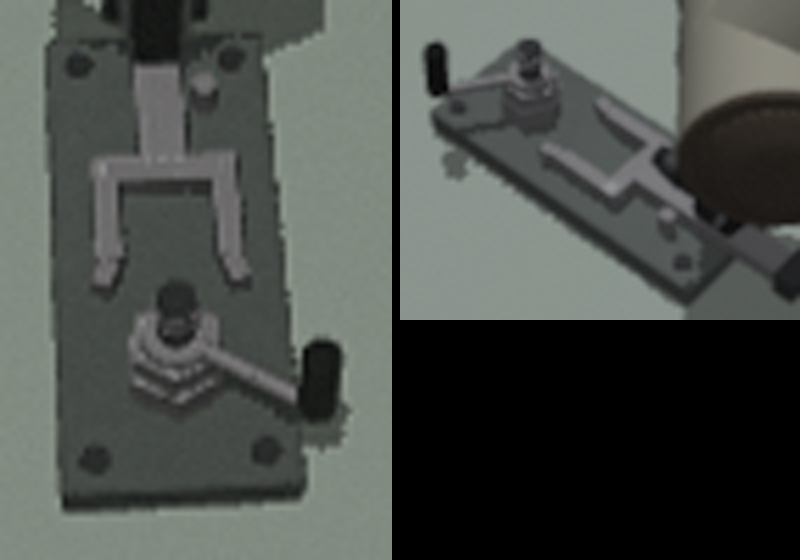

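The crop shows the fork flat over the slab, its tips at about (107,285) and (238,280) straddling the line to the nut at (176,365). I'll lower it slightly and slide.

Emit:
play_rows([
  [0,0,-2,0,0,0],
  [7,-1.5,0,0,0,0],
  [7,-1.5,0,0,0,0],
  [7,-1.5,0,0,0,0],
  [6,-1.3,0,0,0,0],
  [5,-1.1,0,0,0,0],
  [4,-0.8,0,0,0,0],
  [0,0,0,0,0,0],
  [0,0,0,0,0,0],
])

```text
clock: 5.6
position: [463.3, 11.4, 71.1]
ee_rot: [0.994, -0.109, -0.0, 0.0]
contact_force: [-0.1, -0.1, -3.7]
gripper_width: 19.6
grasp_force: 59.4
```

Emit:
play_rows([
  [4,-0.9,0,0,0,0],
  [4,-0.9,0,0,0,0],
  [4,-0.9,0,0,0,0],
  [4,-0.9,0,0,0,0],
  [0,0,0,0,0,0],
  [0,0,0,0,0,0],
])

```text
clock: 6.1
position: [479.5, 7.9, 71.2]
ee_rot: [0.994, -0.109, -0.0, 0.0]
contact_force: [0.8, -0.9, -3.1]
gripper_width: 19.3
grasp_force: 59.4
```

Emit:
play_rows([
  [3,-0.7,0,0,0,0],
  [3,-0.7,0,0,0,0],
  [3,-0.7,0,0,0,0],
  [3,-0.7,0,0,0,0],
  [0,0,0,0,0,0],
  [0,0,0,0,0,0],
])

```text
clock: 6.6
position: [491.5, 5.1, 71.2]
ee_rot: [0.994, -0.109, -0.0, 0.0]
contact_force: [0.1, 0.3, -3.6]
gripper_width: 19.4
grasp_force: 59.4
```

Emit:
play_rows([
  [1,-0.2,0,0,0,0],
  [1,-0.2,0,0,0,0],
  [1,-0.2,0,0,0,0],
  [0,0,0,0,0,0],
  [0,0,0,0,0,0],
])

```text
clock: 7.02
position: [494.4, 4.6, 71.3]
ee_rot: [0.994, -0.109, -0.0, 0.0]
contact_force: [0.1, -1.3, -3.1]
gripper_width: 19.2
grasp_force: 59.4
```

```bash
python3 - <<'E'
from h import *
a=cam('scene');b=cam('side'); s=read_state(); print(s['position'],2*np.arctan2(s['ee_rot'][1],s['ee_rot'][0]),s['contact_force'],s['wrist_torque'])
o=np.zeros((560,800,3),np.uint8)
A=cv2.resize(a['image'][190:260,295:355],None,fx=6.6,fy=6.6,interpolation=cv2.INTER_CUBIC)[...,::-1]
B=cv2.resize(b['image'][185:265,295:395],None,fx=4,fy=4,interpolation=cv2.INTER_CUBIC)[...,::-1]
o[:462,:396]=A; o[:320,400:800]=B; cv2.imwrite('pics/c4.png',o)
import pickle; pickle.dump((a,b,s),open('c4.pkl','wb'))
E
```

```text
[494.3104948    4.58317494  71.32281693] -0.21879412139789403 [ 0.13720858 -0.76326591 -3.41546255] [-0.02799095 -0.02484888 -0.06254902]
```

View pics/c4.png

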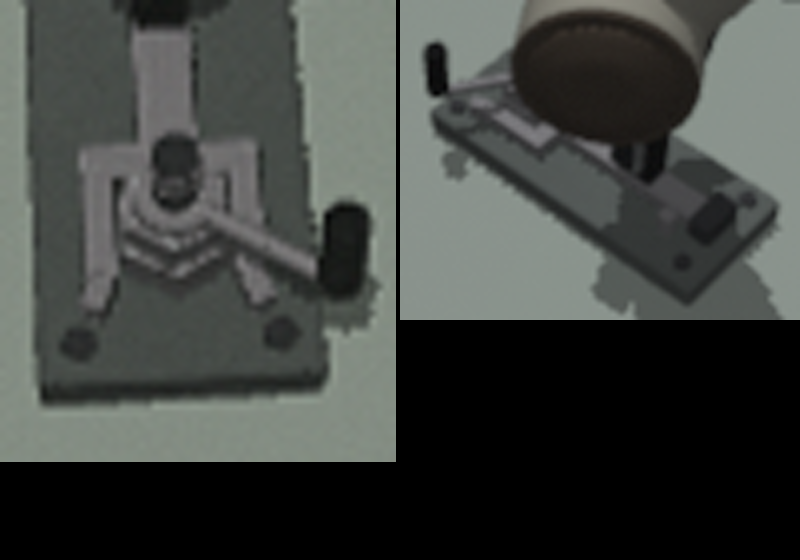

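The fork straddles the lower nut, with prong ends at (98,300) and (262,295). I'll creep forward until contact.

Emit:
play_rows([
  [1,-0.2,0,0,0,0],
  [1,-0.2,0,0,0,0],
  [0,0,0,0,0,0],
  [0,0,0,0,0,0],
])

```text
clock: 7.45
position: [495.3, 4.1, 71.2]
ee_rot: [0.994, -0.109, -0.001, 0.0]
contact_force: [-4.5, 2.0, 0.1]
gripper_width: 19.6
grasp_force: 59.9
```

Emit:
play_rows([
  [1,-0.2,0,0,0,0],
  [1,-0.2,0,0,0,0],
  [0,0,0,0,0,0],
  [0,0,0,0,0,0],
])

```text
clock: 7.78
position: [495.5, 3.8, 71.2]
ee_rot: [0.994, -0.109, -0.003, 0.001]
contact_force: [-10.3, 5.7, 5.2]
gripper_width: 18.9
grasp_force: 60.7
```

Emit:
play_rows([
  [-2,0.5,0,0,0,0],
  [-0.5,0,-0.7,0,0,0],
  [0,0,-0.5,0,0,0],
  [0,0,0,0,0,0],
  [0,0,0,0,0,0],
])

```text
clock: 8.2
position: [495.3, 4.3, 71.0]
ee_rot: [0.994, -0.109, -0.001, 0.0]
contact_force: [-7.7, 1.6, 8.5]
gripper_width: 19.2
grasp_force: 61.1
```

Emit:
play_rows([
  [0,0,0,0,0,0],
  [0,0,0,0,0,0],
  [0,0,0,0,0,0],
  [0,0,0,0,0,0],
  [0,0,0,0,0,0],
  [0,0,0,0,0,0],
], gripper=1)

```text
clock: 8.7
position: [496.2, 4.3, 70.1]
ee_rot: [0.994, -0.109, 0.0, -0.0]
contact_force: [0.6, 0.5, 0.2]
gripper_width: 85.2
grasp_force: 0.0
```

Emit:
play_rows([
  [0,0,20,0,0,0],
  [0,0,35,0,0,0],
  [0,0,35,0,0,0],
  [0,0,35,0,0,0],
  [0,0,10,0,0,0],
  [0,0,0,0,0,0],
  [0,0,0,0,0,0],
])

```text
clock: 9.28
position: [495.7, 4.4, 205.2]
ee_rot: [0.994, -0.109, 0.0, -0.0]
contact_force: [0.9, 0.0, 0.0]
gripper_width: 85.4
grasp_force: 0.0
```

```bash
python3 - <<'E'
from h import *
d=cam('wrist'); save(d,'w5.png'); s=read_state(); print(s['position'],2*np.arctan2(s['ee_rot'][1],s['ee_rot'][0]),s['contact_force'],s['clock'],d['eye'])
import pickle; pickle.dump((d,s),open('w5.pkl','wb'))
E
```

```text
[495.08161595   4.17804784 204.06097264] -0.2192782682982989 [-0.01378333  1.01786564 -0.47182045] 9.3333 [572.86134557 -12.38091353 322.40185635]
```

View pics/w5.png

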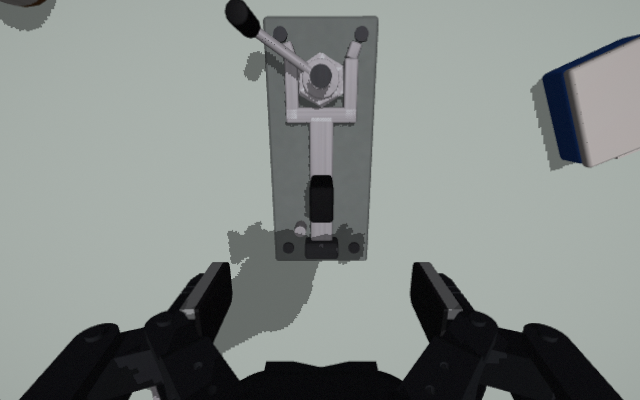

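The wrist view shows the spanner flat on the nut, with the pin at (300,230) to the left of the handle, the screw top at (321,75) and the knob top at about (238,12).

```bash
python3 - <<'E'
from h import *
import pickle
d,s=pickle.load(open('w5.pkl','rb')); a,b,_=pickle.load(open('c4.pkl','rb'))
S=plane(d,(321,75),82)[0,:2]; K=plane(d,(237,11),95.5)[0,:2]
print('screw',S,'knob',K,'r',np.linalg.norm(K-S),'ang',np.degrees(np.arctan2(*(K-S)[::-1])))
# jaw: throat edge row ~109 col 321 top z32 ; handle
T=plane(d,[(321,109),(321,125),(321,170)],32)[:,:2]; u=np.array([np.cos(-.219),np.sin(-.219)]); print('jaw',T[0]+23*u, 'yaw',np.arctan2(*(T[1]-T[2])[::-1]))
print('pin',plane(d,(300,230),37)[0,:2])
print('scene knob',plane(a,(295+347/6.6-.4,190+210/6.6-.4),95.5)[0,:2],'screw',plane(a,(295+176/6.6-.4,190+146/6.6-.4),82)[0,:2])
print(s['joints'].round(2))
E
```

```text
screw [591.97758486 -16.30579342] knob [639.03897303  27.89038872] r 64.56064414507304 ang 43.2016801274733
jaw [591.07417199 -16.00286425] yaw -0.2201649634029149
pin [461.20265088  34.4096373 ]
scene knob [635.41018169  28.99712241] screw [588.8377407  -15.46548097]
[ 0.34  0.21 -0.38 -0.   -0.98  1.02]
```

Emit:
play_rows([
  [17,6.5,0,0,0,-0.8],
  [18,7,0,0,0,-0.85],
  [18,7,0,0,0,-0.85],
  [18,7,0,0,0,-0.8],
  [18,6.5,0,0,0,-0.8],
  [18,6.5,0,0,0,-0.8],
  [16,6,0,0,0,-0.8],
  [0,0,-24,0,0,0],
  [0,0,-35,0,0,0],
  [0,0,-30,0,0,0],
  [0,0,-20,0,0,0],
  [0,0,-5,0,0,0],
  [0,0,0,0,0,0],
  [0,0,0,0,0,0],
], gripper=0)

```text
clock: 10.5
position: [619.1, 50.7, 90.8]
ee_rot: [0.918, -0.396, -0.0, 0.0]
contact_force: [-0.2, 0.1, 1.2]
gripper_width: 0.1
grasp_force: 0.0
```

```bash
cat > t.py <<'E'
from h import *
S=np.array([592,-16.5])
def st():
    s=read_state(); p=s['position'][:2]; y=2*np.arctan2(s['ee_rot'][1],s['ee_rot'][0]); x=np.array([np.cos(y),np.sin(y)]); l=np.array([-x[1],x[0]])
    F=s['contact_force']; c=p+11*x  # contact point estimate
    f=-F[:2]; M=((c-S)[0]*f[1]-(c-S)[1]*f[0])/1000
    rel=p-S
    print('pos',s['position'].round(1),'yaw',np.degrees(y).round(1),'lateral(radius)',(rel@l).round(1),'behind',(-rel@x).round(1),'F',F.round(1),'torque cw',-M.round(3),'clock',s['clock'])
E
python3 - <<'E'
from t import *
st(); a=cam('scene')
cv2.imwrite('pics/c6.png',cv2.resize(a['image'][150:270,280:400],None,fx=5,fy=5,interpolation=cv2.INTER_CUBIC)[...,::-1])
E
```

```text
pos [619.1  50.7  90.8] yaw -46.7 lateral(radius) 65.9 behind 30.3 F [-0.2  0.1  1.2] torque cw 0.013 clock 10.5
```

View pics/c6.png

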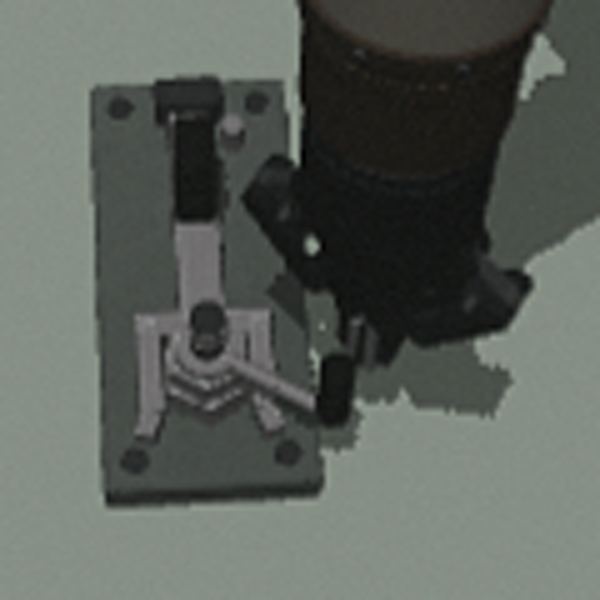

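```bash
python3 - <<'E'
import numpy as np
S=np.array([592,-16.5])
P=lambda a:S+65*np.array([np.cos(a),np.sin(a)])-19*np.array([np.sin(a),-np.cos(a)])
for a in np.arange(43.3,-110,-6): print(a.round(1),P(np.radians(a)).round(1),(P(np.radians(a-6))-P(np.radians(a))).round(1))
E
```

```text
43.3 [626.3  41.9] [ 5.9 -3.9]
37.3 [632.2  38. ] [ 5.5 -4.5]
31.3 [637.7  33.5] [ 5. -5.]
25.3 [642.6  28.5] [ 4.4 -5.5]
19.3 [647.1  22.9] [ 3.8 -6. ]
13.3 [650.9  16.9] [ 3.2 -6.3]
7.3 [654.1  10.6] [ 2.5 -6.6]
1.3 [656.6   4. ] [ 1.8 -6.9]
-4.7 [658.3  -2.9] [ 1.1 -7. ]
-10.7 [659.4  -9.9] [ 0.3 -7.1]
-16.7 [659.7 -17. ] [-0.4 -7.1]
-22.7 [659.3 -24.1] [-1.2 -7. ]
-28.7 [658.1 -31. ] [-1.9 -6.8]
-34.7 [656.3 -37.9] [-2.6 -6.6]
-40.7 [653.7 -44.5] [-3.3 -6.3]
-46.7 [650.4 -50.8] [-3.9 -5.9]
-52.7 [646.5 -56.7] [-4.5 -5.5]
-58.7 [642.  -62.2] [-5. -5.]
-64.7 [637.  -67.1] [-5.5 -4.4]
-70.7 [631.4 -71.6] [-6.  -3.8]
-76.7 [625.4 -75.4] [-6.3 -3.2]
-82.7 [619.1 -78.6] [-6.6 -2.5]
-88.7 [612.5 -81.1] [-6.9 -1.8]
-94.7 [605.6 -82.8] [-7.  -1.1]
-100.7 [598.6 -83.9] [-7.1 -0.3]
-106.7 [591.5 -84.2] [-7.1  0.4]
```

Emit:
play_rows([
  [2.7,-2.9,0,0,0,0],
  [2.1,-2.2,0,0,0,0],
  [1.4,-1.5,0,0,0,0],
  [1.4,-1.5,0,0,0,0],
  [0,0,0,0,0,0],
  [0,0,0,0,0,0],
])

```text
clock: 11.05
position: [626.6, 42.5, 91.4]
ee_rot: [0.918, -0.397, 0.0, -0.0]
contact_force: [-0.8, -0.0, -0.2]
gripper_width: 0.2
grasp_force: 0.0
```

Emit:
play_rows([
  [2,-1.3,0,0,0,-0.333],
  [2,-1.3,0,0,0,-0.333],
  [1.9,-1.3,0,0,0,-0.333],
  [1.9,-1.4,0,0,0,-0.333],
  [1.8,-1.5,0,0,0,-0.333],
  [1.8,-1.6,0,0,0,-0.333],
  [0,0,0,0,0,0],
])

```text
clock: 11.63
position: [637.6, 34.5, 91.2]
ee_rot: [0.871, -0.491, -0.0, 0.0]
contact_force: [-2.6, 0.3, 1.8]
gripper_width: -0.2
grasp_force: 0.9
```

```bash
python3 -c "from t import *;st()"
```

```text
pos [637.6  34.5  91.2] yaw -58.8 lateral(radius) 65.5 behind 20.0 F [-2.6  0.3  1.8] torque cw 0.122 clock 11.6333
```

Emit:
play_rows([
  [1.7,-1.6,0,0,0,-0.333],
  [1.7,-1.7,0,0,0,-0.333],
  [1.6,-1.7,0,0,0,-0.333],
  [1.5,-1.8,0,0,0,-0.333],
  [1.5,-1.8,0,0,0,-0.333],
  [1.4,-1.9,0,0,0,-0.333],
  [0,0,0,0,0,0],
])

```text
clock: 12.22
position: [647.2, 24.0, 91.2]
ee_rot: [0.816, -0.579, -0.0, -0.0]
contact_force: [-0.6, 1.8, 1.4]
gripper_width: -0.3
grasp_force: 0.9
```

```bash
python3 -c "from t import *;st()"
```

```text
pos [647.2  24.   91.2] yaw -70.7 lateral(radius) 65.5 behind 20.0 F [-0.6  1.8  1.4] torque cw 0.122 clock 12.2167
```

Now 6° steps, reading the force after each.

Emit:
play_rows([
  [1.3,-2,0,0,0,-0.333],
  [1.3,-2,0,0,0,-0.333],
  [1.2,-2,0,0,0,-0.333],
  [0,0,0,0,0,0],
  [0,0,0,0,0,0],
])

```text
clock: 12.63
position: [651.1, 18.0, 91.2]
ee_rot: [0.785, -0.62, 0.0, -0.0]
contact_force: [-0.9, 2.1, -0.1]
gripper_width: -0.1
grasp_force: 0.9
```

Emit:
play_rows([
  [1.1,-2.1,0,0,0,-0.333],
  [1.1,-2.1,0,0,0,-0.333],
  [1,-2.1,0,0,0,-0.334],
  [0,0,0,0,0,0],
  [0,0,0,0,0,0],
])

```text
clock: 13.05
position: [654.3, 11.6, 91.2]
ee_rot: [0.751, -0.66, 0.0, -0.0]
contact_force: [-0.3, 2.1, 1.4]
gripper_width: 0.2
grasp_force: 0.8
```

Emit:
play_rows([
  [0.9,-2.2,0,0,0,-0.333],
  [0.8,-2.2,0,0,0,-0.333],
  [0.8,-2.2,0,0,0,-0.334],
  [0,0,0,0,0,0],
  [0,0,0,0,0,0],
])

```text
clock: 13.47
position: [656.9, 5.0, 91.2]
ee_rot: [0.716, -0.698, 0.0, -0.0]
contact_force: [-0.4, 1.3, 0.8]
gripper_width: 0.2
grasp_force: 0.8
```

Emit:
play_rows([
  [0.6,-2.3,0,0,0,-0.333],
  [0.6,-2.3,0,0,0,-0.333],
  [0.6,-2.3,0,0,0,-0.334],
  [0,0,0,0,0,0],
  [0,0,0,0,0,0],
])

```text
clock: 13.88
position: [658.8, -1.9, 91.2]
ee_rot: [-0.678, 0.735, -0.0, 0.0]
contact_force: [-0.1, 2.1, 0.6]
gripper_width: 0.5
grasp_force: 0.8
```

Emit:
play_rows([
  [0.4,-2.3,0,0,0,-0.333],
  [0.3,-2.4,0,0,0,-0.333],
  [0.3,-2.4,0,0,0,-0.334],
  [0,0,0,0,0,0],
  [0,0,0,0,0,0],
])

```text
clock: 14.3
position: [659.9, -9.0, 91.2]
ee_rot: [-0.639, 0.769, -0.0, 0.0]
contact_force: [1.7, 0.5, 0.2]
gripper_width: -0.1
grasp_force: 0.9
```

Emit:
play_rows([
  [0.1,-2.4,0,0,0,-0.333],
  [0.1,-2.4,0,0,0,-0.333],
  [0.1,-2.4,0,0,0,-0.334],
  [0,0,0,0,0,0],
  [0,0,0,0,0,0],
])

```text
clock: 14.72
position: [660.3, -16.3, 91.2]
ee_rot: [-0.598, 0.802, -0.0, 0.0]
contact_force: [1.8, 0.9, -0.2]
gripper_width: -0.0
grasp_force: 1.0
```

Emit:
play_rows([
  [-0.1,-2.4,0,0,0,-0.333],
  [-0.1,-2.4,0,0,0,-0.333],
  [-0.2,-2.4,0,0,0,-0.334],
  [0,0,0,0,0,0],
  [0,0,0,0,0,0],
])

```text
clock: 15.13
position: [659.9, -23.5, 91.2]
ee_rot: [-0.555, 0.832, -0.0, 0.0]
contact_force: [2.4, 1.7, 0.7]
gripper_width: 0.0
grasp_force: 1.1
```

```bash
python3 -c "from t import *;st()"
```

```text
pos [659.9 -23.5  91.2] yaw 247.4 lateral(radius) 65.4 behind 19.6 F [2.4 1.7 0.7] torque cw 0.15 clock 15.1333
```

Emit:
play_rows([
  [-0.4,-2.4,0,0,0,-0.333],
  [-0.4,-2.3,0,0,0,-0.333],
  [-0.4,-2.3,0,0,0,-0.334],
  [0,0,0,0,0,0],
  [0,0,0,0,0,0],
])

```text
clock: 15.55
position: [658.7, -30.5, 91.3]
ee_rot: [-0.511, 0.86, -0.0, 0.0]
contact_force: [3.1, 1.3, 0.2]
gripper_width: 0.2
grasp_force: 1.3
```

Emit:
play_rows([
  [-0.6,-2.3,0,0,0,-0.333],
  [-0.6,-2.3,0,0,0,-0.333],
  [-0.7,-2.2,0,0,0,-0.334],
  [0,0,0,0,0,0],
  [0,0,0,0,0,0],
])

```text
clock: 15.97
position: [657.1, -36.9, 91.3]
ee_rot: [-0.465, 0.885, -0.0, 0.001]
contact_force: [3.9, 2.5, -0.8]
gripper_width: 0.3
grasp_force: 2.3
```

```bash
python3 -c "from t import *;st()"
```

```text
pos [657.1 -36.9  91.3] yaw 235.4 lateral(radius) 65.1 behind 20.2 F [ 3.9  2.5 -0.8] torque cw 0.264 clock 15.9667
```

Emit:
play_rows([
  [-0.8,-2.1,0,0,0,-0.333],
  [-0.9,-2.1,0,0,0,-0.333],
  [0,0,0,0,0,0],
  [0,0,0,0,0,0],
])

```text
clock: 16.3
position: [655.7, -40.9, 91.4]
ee_rot: [-0.434, 0.901, -0.0, 0.001]
contact_force: [5.1, 2.8, -2.4]
gripper_width: -0.0
grasp_force: 2.8
```

```bash
python3 -c "from t import *;st()"
```

```text
pos [655.7 -40.9  91.4] yaw 231.4 lateral(radius) 65.0 behind 20.7 F [ 5.1  2.8 -2.4] torque cw 0.328 clock 16.3
```

Emit:
play_rows([
  [-1,-2.1,0,0,0,-0.333],
  [-1.1,-2.1,0,0,0,-0.333],
  [0,0,0,0,0,0],
  [0,0,0,0,0,0],
])

```text
clock: 16.63
position: [654.1, -45.0, 91.4]
ee_rot: [-0.402, 0.916, -0.0, 0.002]
contact_force: [6.2, 2.8, -1.1]
gripper_width: -0.2
grasp_force: 3.1
```

```bash
python3 -c "from t import *;st()"
```

```text
pos [654.1 -45.   91.4] yaw 227.4 lateral(radius) 65.0 behind 21.0 F [ 6.2  2.8 -1.1] torque cw 0.377 clock 16.6333
```

Emit:
play_rows([
  [-1.2,-2,0,0,0,-0.333],
  [-1.3,-2,0,0,0,-0.333],
  [-1.3,-2,0,0,0,-0.333],
  [0,0,0,0,0,0],
  [0,0,0,0,0,0],
])

```text
clock: 17.05
position: [650.8, -51.2, 91.4]
ee_rot: [-0.354, 0.935, -0.001, 0.002]
contact_force: [6.4, 1.5, -1.4]
gripper_width: 0.2
grasp_force: 3.4
```

```bash
python3 -c "from t import *;st()
d=cam('side'); a=cam('scene'); import pickle; pickle.dump((a,d),open('mid.pkl','wb'))
c=pickle.load(open('c4.pkl','rb'))[0]
# grip top / tail dark blob in scene
for q in (c,a):
    m=(q['image'].astype(int).sum(2)<100).astype(np.uint8); n,l,s,k=cv2.connectedComponentsWithStats(m[165:250,295:350]); print([(x[:5].tolist(),(y+[295,165]).round(1).tolist()) for x,y in zip(s[1:],k[1:]) if 12<x[4]<400])
"
```

```text
pos [650.8 -51.2  91.4] yaw 221.4 lateral(radius) 64.9 behind 21.1 F [ 6.4  1.5 -1.4] torque cw 0.346 clock 17.05
[([48, 56, 7, 14, 81], [346.3, 227.6])]
[]
```

Torque has plateaued at about 0.38, which is what jam friction plus lower-nut friction would give, so the nut may be dragging. I'll check the spanner against the pin before going on.

```bash
python3 - <<'E'
from h import *
import pickle
a,b=pickle.load(open('mid.pkl','rb'))
o=np.zeros((600,800,3),np.uint8)
A=cv2.resize(a['image'][160:260,290:356],None,fx=6,fy=6,interpolation=cv2.INTER_CUBIC)[...,::-1]
B=cv2.resize(b['image'][180:270,290:390],None,fx=4,fy=4,interpolation=cv2.INTER_CUBIC)[...,::-1]
o[:600,:396]=A; o[:360,400:800]=B; cv2.imwrite('pics/c7.png',cv2.convertScaleAbs(o,alpha=1.5))
E
```

```text
(no output)
```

View pics/c7.png

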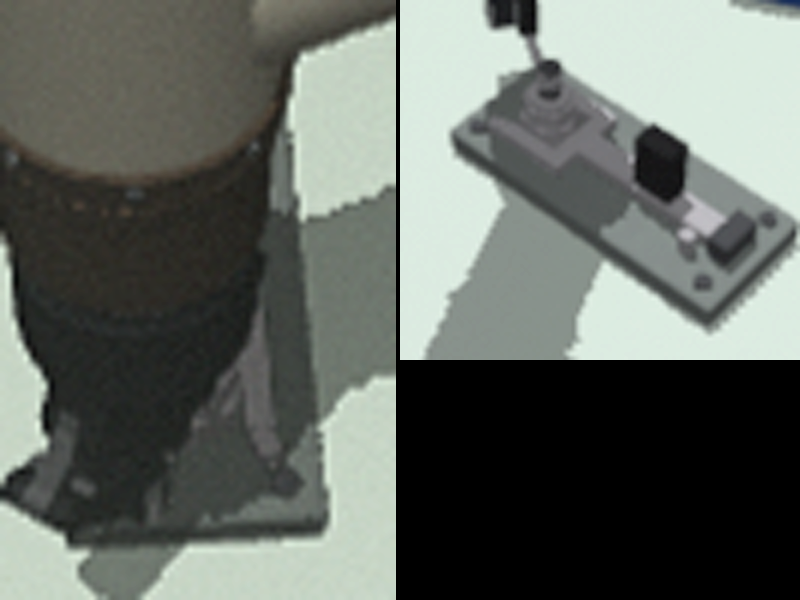

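The side view shows the spanner on the nut with its handle right at the pin (690,238). I'll continue in small steps.

Emit:
play_rows([
  [-1.4,-1.9,0,0,0,-0.333],
  [-1,-1.2,0,0,0,-0.2],
  [0,0,0,0,0,0],
  [0,0,0,0,0,0],
])

```text
clock: 17.48
position: [649.0, -54.1, 91.5]
ee_rot: [-0.328, 0.945, -0.001, 0.003]
contact_force: [7.3, 3.2, -3.4]
gripper_width: -0.2
grasp_force: 4.0
```

```bash
python3 -c "from t import *;st()"
```

```text
pos [649.  -54.1  91.5] yaw 218.2 lateral(radius) 64.9 behind 21.5 F [ 7.3  3.2 -3.4] torque cw 0.477 clock 17.4833
```

Emit:
play_rows([
  [-1.5,-1.8,0,0,0,-0.333],
  [-0.8,-1,0,0,0,-0.167],
  [0,0,0,0,0,0],
  [0,0,0,0,0,0],
])

```text
clock: 17.82
position: [647.3, -56.7, 91.5]
ee_rot: [-0.303, 0.953, -0.001, 0.004]
contact_force: [9.7, 3.0, -3.7]
gripper_width: 0.1
grasp_force: 4.6
```

```bash
python3 -c "from t import *;st()"
```

```text
pos [647.3 -56.7  91.5] yaw 215.3 lateral(radius) 64.8 behind 21.9 F [ 9.7  3.  -3.7] torque cw 0.59 clock 17.8167
```

Emit:
play_rows([
  [-1.6,-1.7,0,0,0,-0.333],
  [-0.8,-0.9,0,0,0,-0.167],
  [0,0,0,0,0,0],
  [0,0,0,0,0,0],
])

```text
clock: 18.15
position: [645.4, -59.4, 91.6]
ee_rot: [-0.278, 0.961, -0.001, 0.004]
contact_force: [10.2, 2.5, -4.9]
gripper_width: -0.2
grasp_force: 5.1
```

```bash
python3 -c "from t import *;st()"
```

```text
pos [645.4 -59.4  91.6] yaw 212.3 lateral(radius) 64.7 behind 22.3 F [10.2  2.5 -4.9] torque cw 0.607 clock 18.15
```

Emit:
play_rows([
  [-1.6,-1.6,0,0,0,-0.333],
  [-0.8,-0.8,0,0,0,-0.167],
  [0,0,0,0,0,0],
  [0,0,0,0,0,0],
])

```text
clock: 18.48
position: [643.5, -61.7, 91.6]
ee_rot: [-0.253, 0.968, -0.001, 0.005]
contact_force: [11.7, 2.0, -6.0]
gripper_width: -0.5
grasp_force: 5.5
```

```bash
python3 -c "from t import *;st()"
```

```text
pos [643.5 -61.7  91.6] yaw 209.3 lateral(radius) 64.6 behind 22.8 F [11.7  2.  -6. ] torque cw 0.677 clock 18.4833
```

Emit:
play_rows([
  [-1.7,-1.6,0,0,0,-0.333],
  [-0.9,-0.8,0,0,0,-0.167],
  [0,0,0,0,0,0],
  [0,0,0,0,0,0],
  [0,0,0,0,0,0],
])

```text
clock: 18.9
position: [641.5, -64.0, 91.7]
ee_rot: [-0.227, 0.974, -0.001, 0.006]
contact_force: [12.0, 1.8, -5.8]
gripper_width: -0.0
grasp_force: 6.1
```

```bash
python3 -c "from t import *;st()"
```

```text
pos [641.5 -64.   91.7] yaw 206.3 lateral(radius) 64.5 behind 23.3 F [12.   1.8 -5.8] torque cw 0.699 clock 18.9
```

Emit:
play_rows([
  [-1.4,-1,0,0,0,0],
  [-1,-0.7,0,0,0,0],
  [0,0,0,0,0,0],
  [0,0,0,0,0,0],
])

```text
clock: 19.23
position: [639.5, -65.5, 91.7]
ee_rot: [-0.227, 0.974, -0.001, 0.006]
contact_force: [13.8, 3.1, -7.6]
gripper_width: -0.3
grasp_force: 6.6
```

```bash
python3 -c "from t import *;st()"
```

```text
pos [639.5 -65.5  91.7] yaw 206.3 lateral(radius) 64.9 behind 20.9 F [13.8  3.1 -7.6] torque cw 0.857 clock 19.2333
```

Emit:
play_rows([
  [0,0,0,0,0,0],
  [0,0,0,0,0,0],
  [0,0,0,0,0,0],
  [0,0,0,0,0,0],
  [0,0,0,0,0,0],
  [0,0,0,0,0,0],
  [0,0,0,0,0,0],
  [0,0,0,0,0,0],
  [0,0,0,0,0,0],
])

```text
clock: 19.98
position: [639.5, -65.5, 91.7]
ee_rot: [-0.227, 0.974, -0.001, 0.006]
contact_force: [11.7, 3.4, -7.5]
gripper_width: 0.1
grasp_force: 6.6
```

```bash
python3 -c "from t import *;st()"
```

```text
pos [639.5 -65.5  91.7] yaw 206.3 lateral(radius) 64.9 behind 20.9 F [11.7  3.4 -7.5] torque cw 0.761 clock 19.9833
```

Held at about 0.8 Nm for 0.75 s. Now I'll back away and lift.

Emit:
play_rows([
  [3,1.6,0,0,0,0],
  [6,3,0,0,0,0],
  [10,5,0,0,0,0],
  [5,2,10,0,0,0],
  [0,0,30,0,0,0],
  [0,0,35,0,0,0],
  [0,0,35,0,0,0],
  [-20,0,10,0,0,0],
  [-30,0,0,0,0,0],
  [-30,0,0,0,0,0],
  [-30,0,0,0,0,0],
  [-30,0,0,0,0,0],
  [-20,0,0,0,0,0],
  [0,0,0,0,0,0],
  [0,0,0,0,0,0],
])

```text
clock: 21.23
position: [496.3, -55.7, 211.2]
ee_rot: [-0.226, 0.974, -0.0, -0.001]
contact_force: [0.5, 0.3, 0.7]
gripper_width: 0.0
grasp_force: 0.0
```

```bash
python3 - <<'E'
from h import *
import pickle
s=read_state(); print(s['position'],s['contact_force'],s['clock'])
b=cam('side'); c=pickle.load(open('a.pkl','rb'))[1]; a=cam('scene'); c0=pickle.load(open('a.pkl','rb'))[0]
save(b,'side_end.png'); save(a,'scene_end.png')
def dark(q,y0,y1,x0,x1,th):
    m=(q['image'].astype(int).sum(2)<th).astype(np.uint8)[y0:y1,x0:x1]; n,l,st,k=cv2.connectedComponentsWithStats(m)
    return [((y+[x0,y0]).round(1).tolist(),x[2:5].tolist()) for x,y in zip(st[1:],k[1:]) if 15<x[4]<600]
print('side dark',dark(b,170,270,290,400,110))
print('scene dark',dark(a,155,260,285,360,110))
# bystander change check
for n,p,q in(('scene',c0,a),('side',c,b)):
    df=np.abs(p['image'].astype(int)-q['image']).sum(2)
    for nm,(x,y) in (dict(jar=(440,253),box=(210,225),cas=(236,310)) if n=='scene' else dict(jar=(234,245),box=(388,168),cas=(324,154))).items():
        print(n,nm,df[y-18:y+18,x-18:x+18].mean().round(1))
E
```

```text
[496.26724347 -55.69809152 211.2353659 ] [0.50706347 0.33636069 0.66658424] 21.2333
side dark [([385.4, 177.5], [28, 10, 136]), ([321.4, 182.2], [5, 13, 48]), ([353.7, 221.2], [13, 19, 184]), ([371.7, 240.2], [12, 13, 90])]
scene dark [([319.5, 178.3], [15, 28, 278]), ([306.2, 236.9], [8, 15, 93])]
scene jar 21.4
scene box 24.1
scene cas 24.1
side jar 13.0
side box 38.1
side cas 16.6
```

```bash
python3 - <<'E'
from h import *
b=cam('side')
S=np.array([592,-16.5]); 
G=plane(b,(353.7,221.2),56)[0,:2];T=plane(b,(371.7,240.2),31)[0,:2]; K=plane(b,(321.4,176.5),95.5)[0,:2]
u=np.array([np.cos(-.219),np.sin(-.219)]);v=np.array([-u[1],u[0]])
for n,p in(('grip',G),('tail',T),('knob',K)): print(n,(p-S)@u,(p-S)@v)
E
```

```text
grip -98.72048432593351 2.4038651061451115
tail -162.47249591343837 4.11603443766346
knob 53.94764355436772 -37.198763214602856
```

```bash
python3 -c "from bench import job_done; print(job_done())"
```

```text
the job is handed in; nothing more can be done
None
```

I handed the job in: the spanner is home on the lower nut with its handle against the pin, and the jam nut was tightened to about 0.8 Nm (peak reading 0.86) and held for 0.75 s. I then released everything and backed off, finishing at about 21 s. I did not measure the lower nut's own angle, but from the play I expect it shifted 10° or less. I didn't view a final picture of the bystanders, though the arm's path kept clear of them.

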